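# Hang the red ear defenders over the bar by the hose bench

### The job

Hang the red ear defenders on the orange stand: lift them by the black pad at the top of the headband, lower them onto the middle of the steel bar so that one cup hangs on each side of it and the headband sits square across it, then let go. Do not drop them onto the bar from above, and leave the blue pair standing where it is.

Things in the scene. Friction and masses are not known exactly. Their poses are not given: they have to be found in the camera images.
- red_defenders: Red ear defenders, one rigid piece, about 0.25 kg, standing on their two cups, headband arching above. Origin midway between the cups at their underside; z up, x from cup to cup (190 mm overall, 118 mm clear between cups), y across the headband. Cups 64 mm wide (y), 80 mm high. On top, centred: black crown pad to grip across y, 40 (x) x 34 (y) x 26 mm high, top at z = 150 mm. Symmetrical.
- red_crown (a point): Middle of the flat underside of the red pair's black crown pad, 124 mm above the red pair's origin, with the same axes. This spot comes to rest on the bar. The rest of the headband is a red strip 22 mm wide, 6 mm thick, curving down from the pad to the cups.
- blue_defenders: Blue ear defenders, the same in shape, size and axes as the red pair, standing on the table in the same way. The red and blue pairs may have changed places.
- stand: Orange stand with a round horizontal steel bar, bolted down. Origin on the table under the bar's middle; z up, y along the bar. Bar 16 mm thick, 260 mm long, its top 165 mm above the table. An orange post 16 (y) x 20 mm (x), no higher than the bar's top, stands 132 mm either side of the middle, on a flat foot 120 mm (x) x 30 mm, 8 mm high. Hung cups clear the table by 41 mm.
There are look-alikes about, which are no part of the job. What is shaped like the blue_defenders but purple is not meant.

How it is judged (in metres and radians):
On the way:
1. the red pair is lowered over the middle of the bar, square to it, one cup on each side, still gripped, with the crown pad less than 30 mm above the bar (x of red_crown in the frame of stand between -0.05 and 0.05 m and y of red_crown in the frame of stand between -0.055 and 0.055 m and z of red_crown in the frame of stand between 0.15 and 0.195 m and angle between red_defenders's own z axis and vertical below 0.3 rad and angle between the y axis of red_defenders and the y axis of stand, either way round below 0.3 rad and contact force between the fingers and red_defenders above 1 N), for 0.1 s.
At the end, for the whole second after the job is handed in: The red pair hangs released and at rest on the bar, a cup on each side: crown pad on the bar within 30 mm sideways and 50 mm of its middle along it, upright and square across it within 17 degrees. The blue pair stands upright within 30 mm of its start (x of red_crown in the frame of stand between -0.03 and 0.03 m and y of red_crown in the frame of stand between -0.05 and 0.05 m and z of red_crown in the frame of stand between 0.153 and 0.178 m and angle between red_defenders's own z axis and vertical below 0.3 rad and angle between the y axis of red_defenders and the y axis of stand, either way round below 0.3 rad and contact force between red_defenders and stand above 0.5 N and contact force between the fingers and red_defenders below 0.1 N and linear speed of red_defenders below 0.05 m/s and angular speed of red_defenders below 0.5 rad/s and distance of blue_defenders from where it was at the start of the episode below 0.03 m and angle between blue_defenders's own z axis and vertical below 0.15 rad); the robot touches nothing.
It fails at once if the blue ear defenders are moved by more than 30 mm or tipped (distance of blue_defenders from where it was at the start of the episode above 0.03 m or angle between blue_defenders's own z axis and vertical above 0.25 rad).
It also fails if it takes over 48 s, if anything falls off the work surface, if the arm or the gripper's body presses on something with over 40 N, if the wrist force passes 120 N, or if a joint passes its speed limit or range.

### The arm

A 6-joint arm with a two-finger parallel gripper is mounted at the origin on the work surface. World frame = base frame: x ahead of the robot, y to its left, z up, the work surface at z = 0. Lengths are in mm, angles in rad, forces in N, time in s.
With the tool pointing down it reaches from about 375 to 900 mm from the base axis. Payload 3.1 kg.
Tool frame: the origin (TCP) lies at the very end of the fingers, on their centre line; the grasp point (between the pads) lies 19 mm behind it; z points along the fingers, y is the direction in which the jaws open and shut (so a half turn about z gives the same grasp; the last joint's range is limited). The gripper opens to 87 mm and grips with 3 to 60 N. Pads are 19 mm wide; open, the fingers measure 117 mm over their backs; the gripper's body (75 mm by 190 mm) begins 51 mm behind the grasp point.
Start: joints at [1.169, 0.527, 1.433, -0, 1.181, -0.178], TCP at [138.061, 609.537, 222.548] pointing down, gripper open.
Joint ranges: [-3.08, 3.08], [-0.75, 2.2], [0.22, 2.44], [-1.43, 4.57], [0, 2.65], [-2.85, 2.85]. Speed limits (rad/s): [2.79, 2.79, 3.14, 3.14, 3.14, 3.14].

### API

Orientations are given as a rotation vector (axis times angle).
In Python, from plant import manip, vision, finish_job, finder gives the robot as it stands.
- The arm moves only by the tool jog_arm, never from a script. Its argument "moves" is a list of rows, each a list of 7 numbers: the turn, a rotation vector about the tool's x, y, z in rad, then the shift along the tool's x, y, z in mm, then the opening, from 0 (shut) to 1 (fully open). A call has 1 to 20 rows; each row shifts and turns the commanded pose from where the row before left it, along the tool's axes as they then stand; what a row does not reach is not made up. A row lasts 1/12 s, in which the tool goes at most 41.7 mm and 7.16 degrees, less where a joint would pass 70% of its speed; a pose out of reach is approached as far as the arm can. A call is refused whole if a number of a shift passes 41.7 or a number of a turn 0.125, either way. A call with a gripper value outside its range is refused whole. The fingers move at their own pace and stop on an object; "grip_force" is the grip in N (left out, the last holds). Time passes only in rows, so rows that do not move let the fingers close. It gives the time, the measured TCP pose, the force and the opening at its end, in the units of the state.
- manip.observe(): the state, without advancing time (a new reading comes with each control period).
- vision.get_image(name): name is "scene" or "side" or "wrist"; returns a dict with "pixels" (420x560x3 uint8, red, green, blue), "mtx" (3x3 intrinsics, pixels), "R" (3x3) and "t" (3): a world point X has camera coordinates R X + t; the wrist camera has in their place "hand_eye" (4x4, takes a point from camera to tool coordinates, whose origin is the TCP and whose axes are the flange's). Camera axes: x right, y down, z forward; pixel columns grow to the right and rows downward; lengths in mm; the calibration is good to about 2 mm. A picture is of the moment at which its call begins: read the wrist's pose just before it. There is no depth.
- finish_job(): hands the job in, once; it reports no verdict.
Trained networks look in a picture, given as the dict that the camera call returned (one of the last four; its "shot" number tells which), for a name from the list of things; names that differ only in an ending like _2 or _b are one class to them, and where a whole thing is asked for, a point or a joint stands for the part that bears it (a point fixed in the world has none). Each returns a list of dicts, best first, with "p" (0 to 1); they miss things now and then, are a little off and sometimes report something else, mostly with a low value. They report only what shows in the picture. A call takes as long as a camera call. They do not tell look-alikes from the thing itself.
- finder.masks_of(query, picture): "mask" (420x560 bool, what is visible of it) and "bbox" ([left, top, right, bottom] in pixels, round what is visible of it).
The state is a dict: "time": time; "qpos": joint angles; "qd": joint speeds; "effort": joint torques, N m; "position": TCP position; "tool_rot": TCP orientation; "wrist_force": force on the tool from outside, world axes, zero at the start; "moment": the same for the moment, N m; "grip_width": finger opening in mm.
Only numpy, scipy, OpenCV 4.12 (cv2) and the standard library are available. Lean on these libraries where they do the work, as an engineer would, in place of code of your own. Each camera call takes 0.05 s, during which the arm holds its last target.

## Working session

There is one attempt and no reset: what is moved stays moved. The work goes in short steps, Python scripts to look and compute and a tool call to move; the robot and the scene stay as the last step left them, time stands still between calls to the robot, and variables do not carry over. Pictures are saved under pics/ and viewed, and the job is handed in when it is done.

Besides the shell and the picture viewer there is one more tool, called after ">>>" as name(argument=value, ...), one argument or row to a line, values as JSON. jog_arm: Moves the arm, as the interface text tells. Its arguments: {"type":"object","properties":{"moves":{"type":"array"},"grip_force":{"type":"number"}},"required":["moves"]}

```bash
mkdir -p pics; ls; python3 - <<'E'
from plant import manip, vision, finder
import cv2,pickle
print(manip.observe())
d={}
for n in ["scene","side"]:
    p=vision.get_image(n); d[n]=p
    cv2.imwrite(f"pics/{n}0.png",p["pixels"][:,:,::-1])
    for q in ["red_defenders","blue_defenders","stand"]:
        r=finder.masks_of(q,p)
        print(n,q,[(round(x["p"],2),x["bbox"]) for x in r])
        p["m_"+q]=r
pickle.dump(d,open("d0.pkl","wb"))
E
```

```text
pics
{'time': 0.0, 'qpos': array([ 1.16947981e+00,  5.28444496e-01,  1.43392970e+00, -2.62188121e-05,
        1.18137883e+00, -1.78529792e-01]), 'qd': array([-0.00079876,  0.00073993,  0.00194929, -0.00162429,  0.00109221,
       -0.00059752]), 'effort': array([ 1.12583530e-03, -4.40043283e+01, -1.76593316e+01,  6.34643831e-02,
        5.81308140e-02, -1.70055200e-04]), 'position': array([137.79419827, 608.85834753, 221.57623291]), 'tool_rot': array([-0.34914745, -3.12153098,  0.00326215]), 'wrist_force': array([-0.66591723,  0.13085116,  0.17275532]), 'moment': array([-0.05425953, -0.02032418, -0.08169245]), 'grip_width': 86.85220428051552}
scene red_defenders [(0.71, [279.4, 218.4, 307.2, 294.9])]
scene blue_defenders [(0.9, [214.2, 175.3, 244.3, 249.0]), (0.68, [350.1, 143.0, 421.7, 190.5]), (0.56, [347.6, 211.5, 377.5, 283.9])]
scene stand [(0.63, [75.8, 260.8, 221.7, 329.7])]
side red_defenders [(0.75, [256.2, 187.2, 335.4, 241.1])]
side blue_defenders [(0.89, [245.3, 147.5, 311.9, 199.5]), (0.83, [204.7, 239.3, 289.6, 304.5]), (0.71, [176.9, 126.1, 213.4, 193.1])]
side stand [(0.56, [312.4, 242.9, 397.0, 399.9])]
```

View pics/scene0.png

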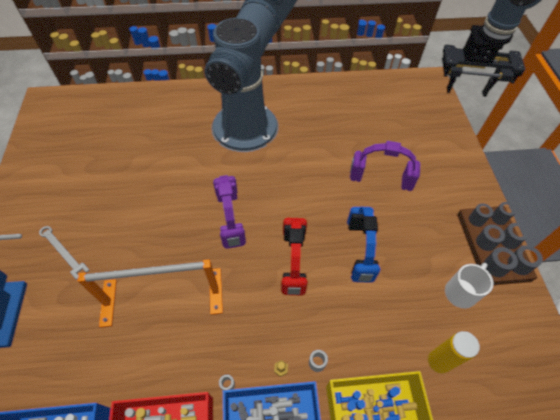

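View pics/side0.png

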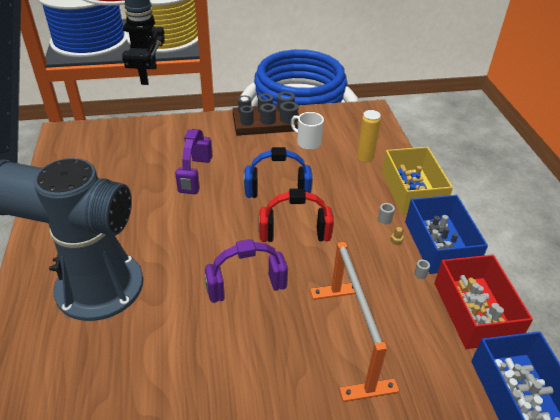

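```bash
cat > fit.py <<'E'
import numpy as np,cv2
from scipy.optimize import minimize
def box(x0,x1,y0,y1,z0,z1):
    return np.array([[x,y,z] for x in(x0,x1) for y in(y0,y1) for z in(z0,z1)],float)
def defenders():
    P=[box(s*77-18,s*77+18,-32,32,0,80) for s in(-1,1)]+[box(-20,20,-17,17,124,150)]
    # band: ellipse arc from (77,80) to (0,137)
    t=np.linspace(0,np.pi,25)
    c=np.c_[77*np.cos(t),70+62*np.sin(t)]
    for a,b in zip(c[:-1],c[1:]):
        P.append(np.array([[q[0]*k,y,q[1]+h] for q in(a,b) for y in(-11,11) for k,h in((1.02,2),(.98,-2))]))
    return P
def stand():
    t=np.linspace(0,2*np.pi,13)
    P=[np.array([[8*np.cos(a),y,157+8*np.sin(a)] for a in t for y in(-130,130)])]
    for s in(-1,1):
        P+= [box(-10,10,s*132-8,s*132+8,0,163),box(-60,60,s*132-15,s*132+15,0,8)]
    return P
def Rz(a): c,s=np.cos(a),np.sin(a); return np.array([[c,-s,0],[s,c,0],[0,0,1]])
def proj(X,p): 
    c=X@np.asarray(p["R"]).T+np.asarray(p["t"]).ravel(); u=c@np.asarray(p["mtx"]).T; return u[:,:2]/u[:,2:]
def render(P,v,p,K=4):
    m=np.zeros((420*K,560*K),np.uint8)
    for q in P:
        X=q@Rz(v[2]).T+[v[0],v[1],0]
        h=cv2.convexHull(((proj(X,p)+.5)*K).astype(np.float32)); cv2.fillConvexPoly(m,np.round(h).astype(np.int32),255)
    return cv2.resize(m,(560,420),interpolation=cv2.INTER_AREA)/255.
def pix2z(uv,p,z):
    R=np.asarray(p["R"]);t=np.asarray(p["t"]).ravel()
    d=R.T@np.linalg.inv(p["mtx"])@[uv[0],uv[1],1]; o=-R.T@t
    return o+d*(z-o[2])/d[2]
def fit(P,v0,views):
    def cost(v):
        s=0
        for p,m in views:
            r=render(P,[v[0],v[1],v[2]/100],p); s+=1-np.minimum(r,m).sum()/np.maximum(r,m).sum()
        return s
    v0=[v0[0],v0[1],v0[2]*100]
    best=min((minimize(cost,np.array(v0)+[0,0,a],method="Nelder-Mead",options=dict(initial_simplex=np.array(v0)+[0,0,a]+np.array([[0,0,0],[15,0,0],[0,15,0],[0,0,15]]),xatol=.1,fatol=1e-4)) for a in(-25,0,25)),key=lambda r:r.fun)
    return best.x/[1,1,100],best.fun
E
python3 - <<'E'
import pickle,numpy as np
from fit import *
d=pickle.load(open("d0.pkl","rb")); S,D=d["scene"],d["side"]
for n in(S,D): print((-np.asarray(n["R"]).T@np.ravel(n["t"])).round())
def g(q,ks,kd): return [(S,S["m_"+q][ks]["mask"].astype(float)),(D,D["m_"+q][kd]["mask"].astype(float))]
for q,P,uv,ks,kd in[("red_defenders",defenders(),(293,256),0,0),("blue_defenders",defenders(),(364,245),2,0),("stand",stand(),(150,268),0,0)]:
    z=80 if P is not None and q!="stand" else 157
    x=pix2z(uv,S,z); print(q,x.round())
    for vs in (g(q,ks,kd),g(q,ks,kd)[:1],g(q,ks,kd)[1:]):
        # x axis of defenders is along world x? band runs vertical in scene image
        r=fit(P,[x[0],x[1],0.],vs); print(r)
E
```

```text
[949.  21. 965.]
[ 276. -899. 1028.]
red_defenders [523. 100.  80.]
(array([ 4.97853164e+02,  1.07029839e+02, -1.38715164e-01]), np.float64(0.44693177042142906))
(array([ 4.97811590e+02,  1.04805089e+02, -1.06128803e-01]), np.float64(0.2034777871421054))
(array([ 4.99856835e+02,  1.16189034e+02, -1.36153636e-01]), np.float64(0.16322645114145584))
blue_defenders [508. 279.  80.]
(array([ 4.80015427e+02,  2.89489634e+02, -1.47635313e-01]), np.float64(0.4929894777887529))
(array([ 4.82287258e+02,  2.87668457e+02, -1.33892998e-01]), np.float64(0.21964650427093335))
(array([ 4.81732263e+02,  2.98076012e+02, -1.35269004e-01]), np.float64(0.22801843028266222))
stand [ 562. -220.  157.]
(array([ 5.66917069e+02, -2.30711039e+02,  3.10093836e-02]), np.float64(0.21415921480560507))
(array([ 5.67651800e+02, -2.31367143e+02,  3.02645443e-02]), np.float64(0.06469300447890103))
(array([ 5.65958732e+02, -2.28901632e+02,  3.29283142e-02]), np.float64(0.10511177098952351))
```

```bash
python3 - <<'E'
import pickle,numpy as np
from fit import *
d=pickle.load(open("d0.pkl","rb")); S,D=d["scene"],d["side"]
out=[]
for p,(x,y) in((S,(250,190)),(D,(235,165))):
    im=cv2.resize(p["pixels"][y:y+120,x:x+120,::-1],None,fx=5,fy=5,interpolation=cv2.INTER_CUBIC)
    r=render(defenders(),[497.85,107,-.139],p); 
    for m,c in((r,(0,255,0)),(p["m_red_defenders"][0]["mask"].astype(float),(255,255,0))):
        mm=cv2.resize(m[y:y+120,x:x+120],None,fx=5,fy=5)>.5
        cs,_=cv2.findContours(mm.astype(np.uint8),cv2.RETR_LIST,cv2.CHAIN_APPROX_NONE); cv2.drawContours(im,cs,-1,c,1)
    out.append(im[:, :400] if 0 else im)
cv2.imwrite("pics/ov1.png",cv2.resize(np.hstack(out),(800,400)))
for i,o in enumerate(out): cv2.imwrite(f"pics/ov1_{i}.png",o)
E
```

```text
(no output)
```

View pics/ov1_0.png

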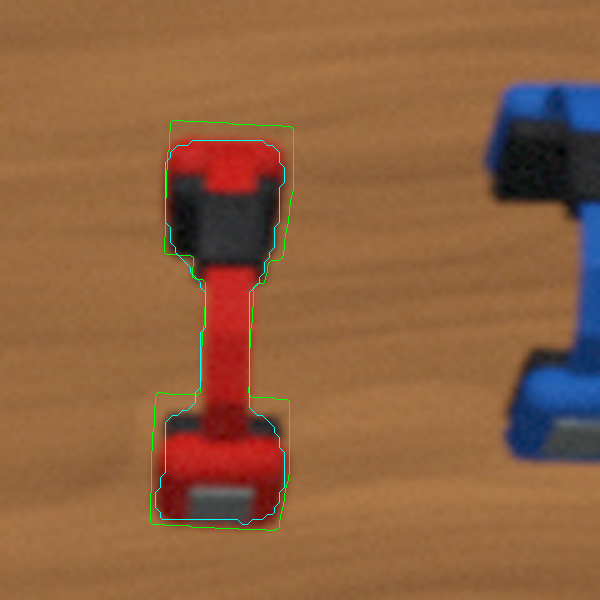

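View pics/ov1_1.png

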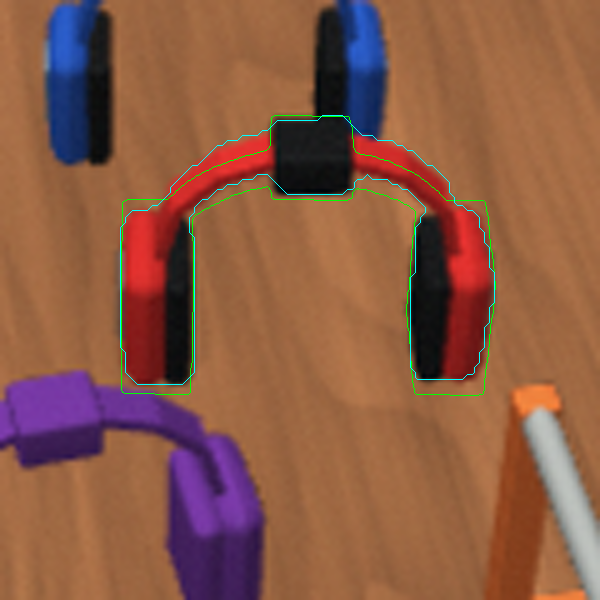

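```bash
cat >> fit.py <<'E'
def defenders2(ch=16,top=137):
    P=[]
    for s in(-1,1):
        o=[]
        for y,z in [(-32+ch,0),(32-ch,0),(32,ch),(32,80-ch),(32-ch,80),(-32+ch,80),(-32,80-ch),(-32,ch)]:
            o+=[[s*59,y,z],[s*90,y,z]]; o+=[[s*95,y*.85,40+(z-40)*.85]]
        P.append(np.array(o,float))
    P.append(box(-20,20,-17,17,124,150))
    t=np.linspace(0,np.pi,25); c=np.c_[77*np.cos(t),65+(top-65)*np.sin(t)]
    for a,b in zip(c[:-1],c[1:]):
        P.append(np.array([[q[0]*k,y,q[1]+h] for q in(a,b) for y in(-11,11) for k,h in((1.03,2),(.97,-2))]))
    return P
E
python3 - <<'E'
import pickle,numpy as np
from fit import *
d=pickle.load(open("d0.pkl","rb")); S,D=d["scene"],d["side"]
def cm(p,m):  # drop nothing
    return m.astype(float)
vs=[(p,p["m_red_defenders"][0]["mask"].astype(float)) for p in(S,D)]
for ch in(10,16):
  P=defenders2(ch)
  for v in(vs,vs[:1],vs[1:]): print(ch,fit(P,[498,107,-.1],v))
r=fit(defenders2(),[498,107,-.1],vs)[0]
for i,(p,(x,y)) in enumerate(((S,(250,190)),(D,(235,165)))):
    im=cv2.resize(p["pixels"][y:y+120,x:x+120,::-1],None,fx=5,fy=5,interpolation=cv2.INTER_CUBIC)
    for q in defenders2():
        X=q@Rz(r[2]).T+[r[0],r[1],0]
        h=cv2.convexHull((((proj(X,p)+.5)-[x,y])*5).astype(np.float32)); cv2.polylines(im,[np.round(h).astype(np.int32)],True,(0,255,0),1)
    cv2.imwrite(f"pics/ov2_{i}.png",im)
E
```

```text
10 (array([ 4.98700764e+02,  1.07059721e+02, -1.35307695e-01]), np.float64(0.32478420908773575))
10 (array([ 4.99650383e+02,  1.05339116e+02, -1.16678995e-01]), np.float64(0.1537923258378624))
10 (array([ 4.99380716e+02,  1.11388012e+02, -1.41702106e-01]), np.float64(0.12884875867551637))
16 (array([ 4.98435629e+02,  1.06389975e+02, -1.30490045e-01]), np.float64(0.3277600548029468))
16 (array([ 5.01041524e+02,  1.05070375e+02, -1.24637663e-01]), np.float64(0.12953643395074288))
16 (array([ 4.99359613e+02,  1.11969118e+02, -1.56957081e-01]), np.float64(0.15110681306239904))
```

View pics/ov2_0.png

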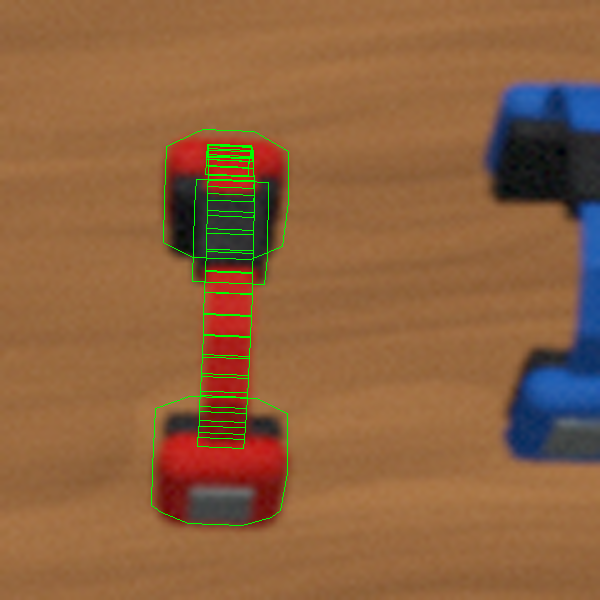

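View pics/ov2_1.png

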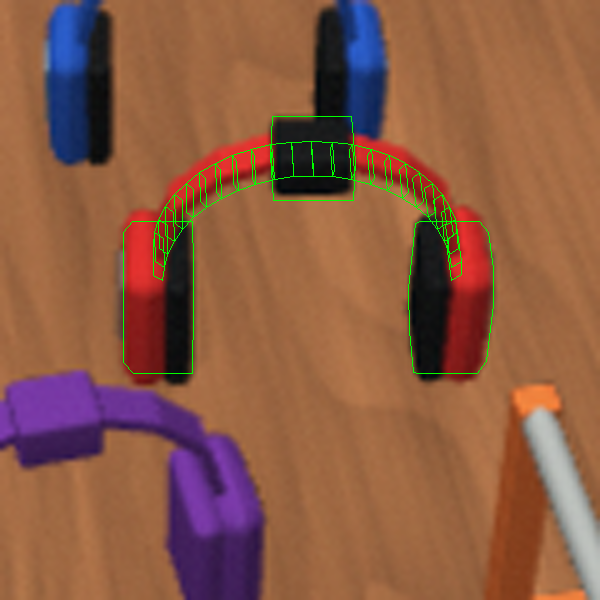

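```bash
cat > h.py <<'E'
import numpy as np
from scipy.spatial.transform import Rotation as Ro
from plant import manip
def st():
    o=manip.observe(); R=Ro.from_rotvec(o["tool_rot"]).as_matrix(); return o,R
def yaw_ty(R): return np.arctan2(R[1,1],R[0,1])
def plan(pos,tyaw):
    """tyaw: world yaw of tool y axis desired (mod pi)"""
    o,R=st()
    print("t",round(o["time"],2),"pos",o["position"].round(1),"grip",round(o["grip_width"],1),"F",o["wrist_force"].round(1),"j6",o["qpos"][5].round(2))
    print("toolx",R[:,0].round(3),"tooly",R[:,1].round(3),"toolz",R[:,2].round(3))
    d=(tyaw-yaw_ty(R)+np.pi/2)%np.pi-np.pi/2
    # target rotation: tool z exactly down, y at yaw_ty+d
    a=yaw_ty(R)+d; y=np.array([np.cos(a),np.sin(a),0]); z=np.array([0,0,-1.]); x=np.cross(y,z)
    T=np.c_[x,y,z]; rv=Ro.from_matrix(R.T@T).as_rotvec()
    print("turn",rv.round(3)); 
    dp=np.asarray(pos)-o["position"]
    print("shift in current tool axes",(R.T@dp).round(1)," after turn",(T.T@dp).round(1))
E
python3 - <<'E'
from h import *
plan([499,108,300],np.pi/2-.13)
E
```

```text
t 0.4 pos [138.  609.4 222.4] grip 87.0 F [-0.3 -0.8  0. ] j6 -0.18
toolx [-0.975  0.221  0.   ] tooly [ 0.221  0.975 -0.   ] toolz [-0. -0. -1.]
turn [-0.    -0.    -0.093]
shift in current tool axes [-462.9 -409.3  -77.5]  after turn [-423.  -450.4  -77.6]
```

Candidates (scene view): the red pair at (295,256) is the only red one. The look-alikes are blue (364,245), purple (229,212) and purple (386,165). The crops confirm a red pair with a black pad at about (295,238) in scene and (297,196) in side. Next I move above it.

>>> jog_arm(
  moves=[
    [0,0,0,0,0,-39,1],
    [0,0,0,0,0,-39,1],
    [0,0,-0.093,0,0,0,1],
    [0,0,0,-26.4,-28.2,0,1],
    [0,0,0,-26.4,-28.2,0,1],
    [0,0,0,-26.4,-28.2,0,1],
    [0,0,0,-26.4,-28.2,0,1],
    [0,0,0,-26.4,-28.2,0,1],
    [0,0,0,-26.4,-28.2,0,1],
    [0,0,0,-26.4,-28.2,0,1],
    [0,0,0,-26.4,-28.2,0,1],
    [0,0,0,-26.4,-28.2,0,1],
    [0,0,0,-26.4,-28.2,0,1],
    [0,0,0,-26.4,-28.2,0,1],
    [0,0,0,-26.4,-28.2,0,1],
    [0,0,0,-26.4,-28.2,0,1],
    [0,0,0,-26.4,-28.2,0,1],
    [0,0,0,-26.4,-28.2,0,1],
    [0,0,0,-26.4,-28.2,0,1],
  ],
)

```text
time: 1.98
position: [499.3, 105.7, 300.8]
tool_rot: [0.204, 3.134, 0.0]
wrist_force: [-0.2, 0.7, -0.2]
grip_width: 86.9
```

>>> jog_arm(
  moves=[
    [0,0,0,0,0,0,1],
    [0,0,0,0,0,0,1],
    [0,0,0,0,0,0,1],
  ],
)

```text
time: 2.23
position: [497.9, 107.6, 300.3]
tool_rot: [-0.205, -3.133, -0.001]
wrist_force: [0.3, -0.5, 0.6]
grip_width: 87.0
```

```bash
python3 - <<'E'
from h import *
from plant import vision,finder
import pickle,cv2
plan([499,108,300],np.pi/2-.13)
o,R=st()
p=vision.get_image("wrist"); p["pos"]=o["position"]; p["Rt"]=R
r=finder.masks_of("red_defenders",p); print([(x["p"],x["bbox"]) for x in r]); p["r"]=r
print(p["hand_eye"])
pickle.dump(p,open("w1.pkl","wb")); cv2.imwrite("pics/w1.png",p["pixels"][:,:,::-1])
E
```

```text
t 2.23 pos [497.9 107.6 300.3] grip 87.0 F [ 0.3 -0.5  0.6] j6 -1.45
toolx [-0.991  0.13   0.001] tooly [0.13  0.991 0.   ] toolz [-0.001  0.001 -1.   ]
turn [ 0.    -0.001 -0.001]
shift in current tool axes [-1.1  0.6  0.3]  after turn [-1.1  0.6  0.3]
[(0.98, [245.4, 110.1, 297.1, 257.7])]
[[-5.12659791e-04 -9.70128991e-01 -2.42589112e-01  6.51444824e+01]
 [ 9.99999472e-01 -2.81348887e-04 -9.88151557e-04 -9.82812451e-01]
 [ 8.90382297e-04 -2.42589490e-01  9.70128624e-01 -1.62669555e+02]
 [ 0.00000000e+00  0.00000000e+00  0.00000000e+00  1.00000000e+00]]
```

View pics/w1.png

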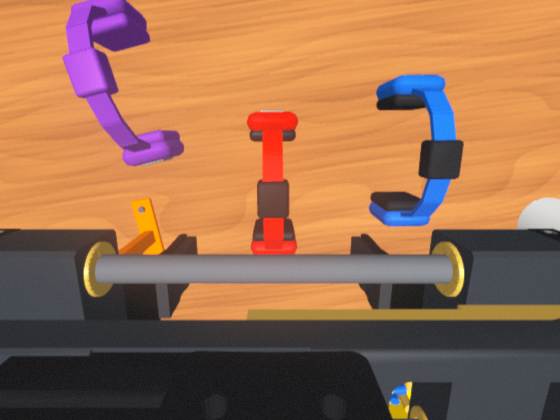

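```bash
python3 - <<'E'
import pickle,numpy as np,cv2
from fit import *
p=pickle.load(open("w1.pkl","rb"))
H=p["hand_eye"]; R=p["Rt"]@H[:3,:3]; c=p["Rt"]@H[:3,3]+p["pos"]
p["R"]=R.T; p["t"]=-R.T@c
print("cam",c.round())
for uv,z in[((273,198),150),((273,198),137),((258,198),150),((289,198),150),((273,180),150),((273,217),124),((273,217),150),((272,112),80),((274,256),80),((272,131),0)]: print(uv,z,pix2z(uv,p,z).round(1))
m=p["r"][0]["mask"].astype(float)
im=p["pixels"][90:270,190:370,::-1]
for P in (defenders2(10),defenders2(16,143)):
    q=[x for x in P]
    f=fit(q,[499,108,-.13],[(p,m)]); print(f)
v=f[0]
im=cv2.resize(im,None,fx=3.3,fy=3.3,interpolation=cv2.INTER_CUBIC)
for q in P:
    X=q@Rz(v[2]).T+[v[0],v[1],0]
    h=cv2.convexHull((((proj(X,p)+.5)-[190,90])*3.3).astype(np.float32)); cv2.polylines(im,[np.round(h).astype(np.int32)],True,(0,255,0),1)
cv2.imwrite("pics/w1ov.png",im)
E
```

```text
cam [433. 115. 463.]
(273, 198) 150 [498.6 105.8 150. ]
(273, 198) 137 [501.3 105.4 137. ]
(258, 198) 150 [496.6  90.1 150. ]
(289, 198) 150 [500.8 122.4 150. ]
(273, 180) 150 [479.7 108.3 150. ]
(273, 217) 124 [526.3 102.1 124. ]
(273, 217) 150 [519.1 103.1 150. ]
(272, 112) 80 [408.4 116.4  80. ]
(274, 256) 80 [592.6  94.6  80. ]
(272, 131) 0 [429.7 113.1   0. ]
(array([ 4.99874123e+02,  1.05327702e+02, -1.20307198e-01]), np.float64(0.08222578200854536))
(array([ 4.99965848e+02,  1.05340423e+02, -1.19610408e-01]), np.float64(0.07167062655793022))
```

View pics/w1ov.png

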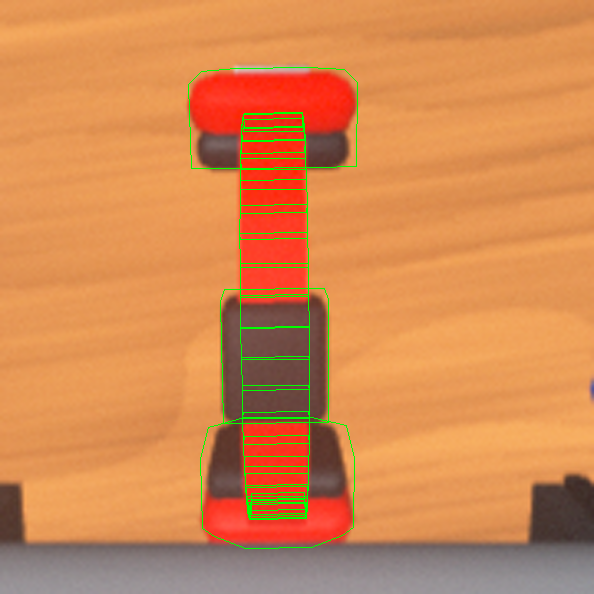

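>>> jog_arm(
  moves=[
    [0,0,-0.01,-2.4,-1.9,0,1],
    [0,0,0,0,0,20,1],
    [0,0,0,0,0,30,1],
    [0,0,0,0,0,30,1],
    [0,0,0,0,0,30,1],
    [0,0,0,0,0,30,1],
    [0,0,0,0,0,20,1],
    [0,0,0,0,0,10,1],
    [0,0,0,0,0,0,1],
    [0,0,0,0,0,0,1],
  ],
  grip_force=25,
)

```text
time: 3.17
position: [500.9, 105.8, 130.9]
tool_rot: [0.186, 3.136, -0.0]
wrist_force: [0.1, 0.3, 0.0]
grip_width: 86.8
```

```bash
python3 - <<'E'
from h import *
from plant import vision
import cv2
plan([500,105.5,130],np.pi/2-.12)
p=vision.get_image("side"); cv2.imwrite("pics/s2.png",cv2.resize(p["pixels"][100:300,180:400,::-1],None,fx=3,fy=3))
E
```

```text
t 3.17 pos [500.9 105.8 130.9] grip 86.8 F [0.1 0.3 0. ] j6 -1.46
toolx [-0.993  0.118 -0.   ] tooly [ 0.118  0.993 -0.   ] toolz [ 0. -0. -1.]
turn [-0.     0.     0.001]
shift in current tool axes [ 0.8 -0.4  0.9]  after turn [ 0.8 -0.4  0.9]
```

View pics/s2.png

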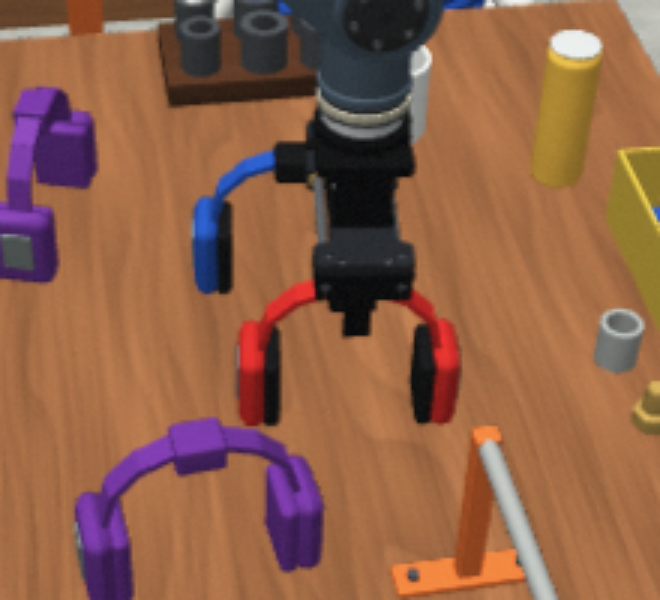

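The gripper is centred over the red pad, at (355,270) in this crop, with a finger on each side. Now I close it.

>>> jog_arm(
  moves=[
    [0,0,0,0,0,0,0],
    [0,0,0,0,0,0,0],
    [0,0,0,0,0,0,0],
    [0,0,0,0,0,0,0],
    [0,0,0,0,0,0,0],
    [0,0,0,0,0,0,0],
    [0,0,0,0,0,0,0],
    [0,0,0,0,0,0,0],
    [0,0,0,0,0,0,0],
    [0,0,0,0,0,0,0],
  ],
  grip_force=30,
)

```text
time: 4.05
position: [500.6, 105.3, 130.5]
tool_rot: [-0.188, -3.136, -0.0]
wrist_force: [0.7, 0.2, -0.1]
grip_width: 34.0
```

>>> jog_arm(
  moves=[
    [0,0,0,0,0,-5,0],
    [0,0,0,0,0,-15,0],
    [0,0,0,0,0,-25,0],
    [0,0,0,0,0,-25,0],
    [0,0,0,0,0,-25,0],
    [0,0,0,0,0,-25,0],
    [0,0,0,0,0,-25,0],
    [0,0,0,0,0,-25,0],
    [0,0,0,0,0,-25,0],
    [0,0,0,0,0,-15,0],
    [0,0,0,0,0,-10,0],
    [0,0,0,0,0,0,0],
    [0,0,0,0,0,0,0],
  ],
)

```text
time: 5.13
position: [500.1, 105.3, 350.1]
tool_rot: [-0.188, -3.135, 0.0]
wrist_force: [-0.3, 0.4, -3.0]
grip_width: 34.2
```

```bash
python3 - <<'E'
from h import *
from plant import vision
import cv2
plan([567,-230.5,350],np.pi/2+.031)
p=vision.get_image("side"); cv2.imwrite("pics/s3.png",p["pixels"][:,:,::-1])
E
```

```text
t 5.13 pos [500.1 105.3 350.1] grip 34.2 F [-0.3  0.4 -3. ] j6 -1.46
toolx [-0.993  0.12   0.001] tooly [ 0.12   0.993 -0.   ] toolz [-0.001 -0.    -1.   ]
turn [-0.    -0.001 -0.151]
shift in current tool axes [-106.6 -325.3    0. ]  after turn [-5.650e+01 -3.377e+02  1.000e-01]
```

View pics/s3.png

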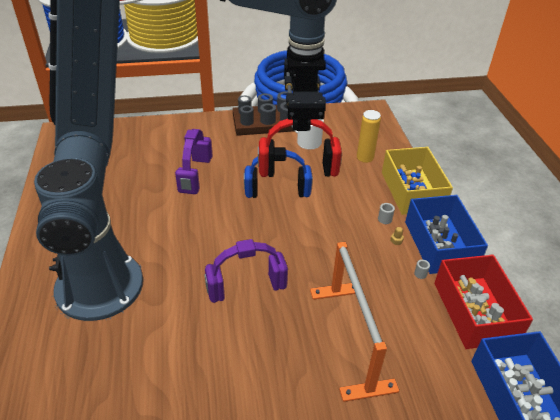

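The red pair is held upright at (300,150) with about 3 N on the wrist, and the blue pair still stands at (278,175). Next it goes over the stand.

>>> jog_arm(
  moves=[
    [0,0,-0.05,0,0,0,0],
    [0,0,-0.05,0,0,0,0],
    [0,0,-0.051,0,0,0,0],
    [0,0,0,-2,-12,0,0],
    [0,0,0,-4.2,-25,0,0],
    [0,0,0,-4.2,-25,0,0],
    [0,0,0,-4.2,-25,0,0],
    [0,0,0,-4.2,-25,0,0],
    [0,0,0,-4.2,-25,0,0],
    [0,0,0,-4.2,-25,0,0],
    [0,0,0,-4.2,-25,0,0],
    [0,0,0,-4.2,-25,0,0],
    [0,0,0,-4.2,-25,0,0],
    [0,0,0,-4.2,-25,0,0],
    [0,0,0,-4.2,-25,0,0],
    [0,0,0,-4.2,-25,0,0],
    [0,0,0,-4,-16,0,0],
    [0,0,0,0,-9.7,0,0],
    [0,0,0,0,0,0,0],
    [0,0,0,0,0,0,0],
    [0,0,0,0,0,0,0],
  ],
)

```text
invalid input at $.moves: expected 1 to 20 rows
```

>>> jog_arm(
  moves=[
    [0,0,-0.05,0,0,0,0],
    [0,0,-0.05,0,0,0,0],
    [0,0,-0.051,0,0,0,0],
    [0,0,0,-2,-12,0,0],
    [0,0,0,-4.2,-25,0,0],
    [0,0,0,-4.2,-25,0,0],
    [0,0,0,-4.2,-25,0,0],
    [0,0,0,-4.2,-25,0,0],
    [0,0,0,-4.2,-25,0,0],
    [0,0,0,-4.2,-25,0,0],
    [0,0,0,-4.2,-25,0,0],
    [0,0,0,-4.2,-25,0,0],
    [0,0,0,-4.2,-25,0,0],
    [0,0,0,-4.2,-25,0,0],
    [0,0,0,-4.2,-25,0,0],
    [0,0,0,-4.2,-25,0,0],
    [0,0,0,-4,-16,0,0],
    [0,0,0,0,-9.7,0,0],
    [0,0,0,0,0,0,0],
    [0,0,0,0,0,0,0],
  ],
)

```text
time: 6.85
position: [566.9, -230.0, 349.7]
tool_rot: [0.048, -3.14, -0.003]
wrist_force: [0.0, -0.3, -2.3]
grip_width: 33.7
```

```bash
python3 - <<'E'
from h import *
from fit import *
from plant import vision,finder
import cv2,pickle
plan([567,-230.5,350],np.pi/2+.031)
d={}
for n in["scene","side"]:
    p=vision.get_image(n); d[n]=p; im=p["pixels"][:,:,::-1].copy()
    r=finder.masks_of("red_defenders",p); p["r"]=r; print(n,[(x["p"],x["bbox"]) for x in r])
    cv2.imwrite(f"pics/{n}4.png",im)
o,R=st()
dz=o["position"][2]-130.5
vs=[(p,d[n]["r"][0]["mask"].astype(float)) for n,p in d.items()]
P=[q+[0,0,dz] for q in defenders2(16,143)]
for v in(vs,vs[:1],vs[1:]): print(fit(P,[567,-230,.03],v))
pickle.dump(d,open("d4.pkl","wb"))
E
```

```text
t 6.85 pos [ 566.9 -230.   349.7] grip 33.7 F [ 0.  -0.3 -2.3] j6 -2.17
toolx [-1.    -0.03   0.002] tooly [-0.03   1.     0.002] toolz [-0.002  0.002 -1.   ]
turn [ 0.002 -0.002 -0.001]
shift in current tool axes [-0.  -0.5 -0.3]  after turn [-0.  -0.5 -0.3]
scene [(0.79, [99.1, 201.9, 151.8, 304.4])]
side [(0.59, [313.1, 212.3, 420.2, 286.6])]
(array([ 5.65392231e+02, -2.28683530e+02, -8.90629838e-04]), np.float64(0.5681199801199265))
(array([ 5.69275659e+02, -2.29859446e+02,  3.02686300e-02]), np.float64(0.3082454110618018))
(array([ 5.64637970e+02, -2.28394096e+02, -2.15425229e-03]), np.float64(0.24180640744016202))
```

View pics/scene4.png

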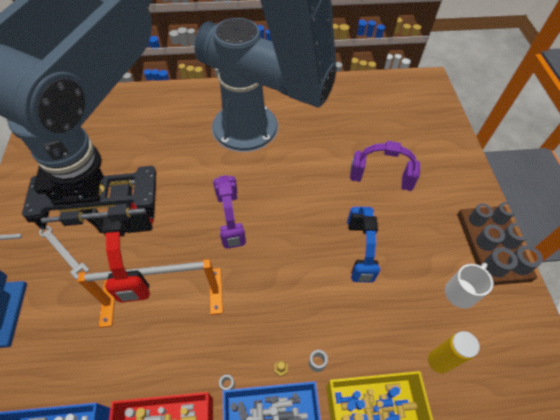

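View pics/side4.png

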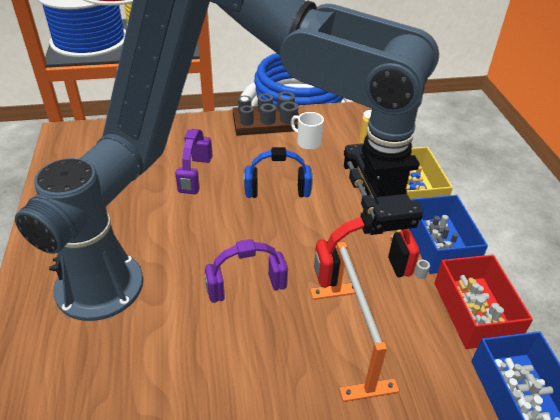

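Pose holds over the stand's middle, with the cups on either side of the bar in x. I'm lowering it in stages.

>>> jog_arm(
  moves=[
    [0,0,0,0,0,6,0],
    [0,0,0,0,0,14,0],
    [0,0,0,0,0,18,0],
    [0,0,0,0,0,18,0],
    [0,0,0,0,0,18,0],
    [0,0,0,0,0,18,0],
    [0,0,0,0,0,18,0],
    [0,0,0,0,0,18,0],
    [0,0,0,0,0,14,0],
    [0,0,0,0,0,10,0],
    [0,0,0,0,0,5,0],
    [0,0,0,0,0,3,0],
    [0,0,0,0,0,0,0],
    [0,0,0,0,0,0,0],
  ],
)

```text
time: 8.22
position: [568.1, -230.7, 191.3]
tool_rot: [-0.049, 3.14, -0.001]
wrist_force: [-0.4, 0.2, -3.1]
grip_width: 33.5
```

```bash
python3 - <<'E'
from h import *
from plant import vision
import cv2
plan([567,-230.5,172],np.pi/2+.031)
p=vision.get_image("scene"); cv2.imwrite("pics/sc5.png",cv2.resize(p["pixels"][170:350,50:250,::-1],None,fx=3,fy=3))
p=vision.get_image("side"); cv2.imwrite("pics/s5.png",cv2.resize(p["pixels"][180:410,270:470,::-1],None,fx=2.6,fy=2.6))
E
```

```text
t 8.22 pos [ 568.1 -230.7  191.3] grip 33.5 F [-0.4  0.2 -3.1] j6 -2.17
toolx [-1.    -0.031 -0.001] tooly [-0.031  1.    -0.001] toolz [ 0.001 -0.001 -1.   ]
turn [-0.001  0.001  0.   ]
shift in current tool axes [ 1.1  0.3 19.3]  after turn [ 1.1  0.3 19.3]
```

View pics/sc5.png

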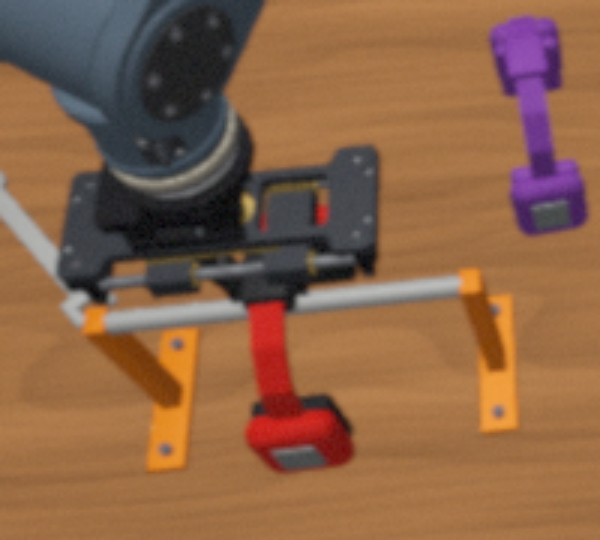

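View pics/s5.png

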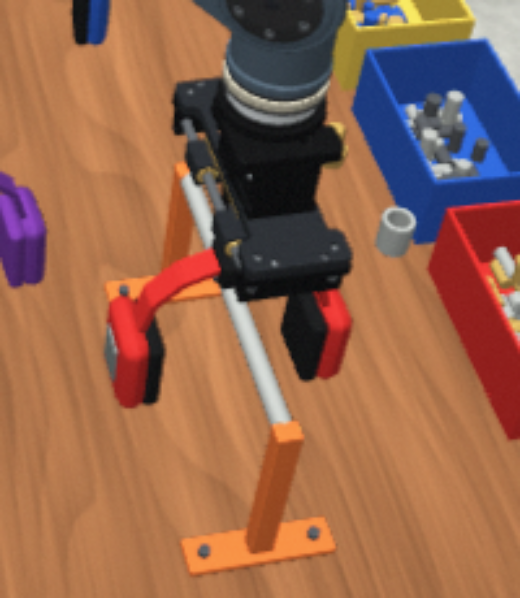

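One cup is on each side of the bar, the pad is about 20 mm above it, and the headband is square across it. I'll lower slowly until the wrist force shows contact.

>>> jog_arm(
  moves=[
    [0,0,0,0,0,4,0],
    [0,0,0,0,0,4,0],
    [0,0,0,0,0,3,0],
    [0,0,0,0,0,3,0],
    [0,0,0,0,0,2,0],
    [0,0,0,0,0,1,0],
    [0,0,0,0,0,0,0],
    [0,0,0,0,0,0,0],
  ],
)

```text
time: 8.98
position: [567.6, -230.5, 173.5]
tool_rot: [0.049, -3.141, -0.0]
wrist_force: [0.3, 0.0, -2.3]
grip_width: 34.0
```

>>> jog_arm(
  moves=[
    [0,0,0,0,0,1,0],
    [0,0,0,0,0,0,0],
    [0,0,0,0,0,0,0],
  ],
)

```text
time: 9.23
position: [567.5, -230.5, 172.6]
tool_rot: [-0.049, 3.141, -0.0]
wrist_force: [0.0, 0.4, -3.5]
grip_width: 33.9
```

>>> jog_arm(
  moves=[
    [0,0,0,0,0,1,0],
    [0,0,0,0,0,0,0],
    [0,0,0,0,0,0,0],
  ],
)

```text
time: 9.48
position: [567.5, -230.5, 171.5]
tool_rot: [0.049, -3.141, -0.0]
wrist_force: [1.1, -0.2, -2.3]
grip_width: 34.0
```

>>> jog_arm(
  moves=[
    [0,0,0,0,0,0.5,0],
    [0,0,0,0,0,0,0],
    [0,0,0,0,0,0,0],
  ],
)

```text
time: 9.73
position: [567.6, -230.5, 171.3]
tool_rot: [-0.049, 3.141, -0.0]
wrist_force: [-0.7, 1.1, -0.1]
grip_width: 33.7
```

>>> jog_arm(
  moves=[
    [0,0,0,0,0,0.5,0],
    [0,0,0,0,0,0,0],
    [0,0,0,0,0,0,0],
  ],
)

```text
time: 9.98
position: [567.6, -230.5, 171.2]
tool_rot: [-0.049, 3.141, -0.001]
wrist_force: [-2.0, 0.7, 4.7]
grip_width: 33.9
```

>>> jog_arm(
  moves=[
    [0,0,0,0,0,0.5,0],
    [0,0,0,0,0,0,0],
    [0,0,0,0,0,0,0],
  ],
)

```text
time: 10.23
position: [567.6, -230.5, 171.2]
tool_rot: [-0.049, 3.141, -0.001]
wrist_force: [-3.6, 1.8, 6.6]
grip_width: 33.6
```

Contact: the force went from -3 N to +6.6 N at z = 171.2, as expected. I'll ease off a little and open.

>>> jog_arm(
  moves=[
    [0,0,0,0,0,-0.7,0],
    [0,0,0,0,0,0,0],
    [0,0,0,0,0,0,0.5],
    [0,0,0,0,0,0,0.6],
    [0,0,0,0,0,0,0.8],
    [0,0,0,0,0,0,1],
    [0,0,0,0,0,0,1],
    [0,0,0,0,0,0,1],
    [0,0,0,0,0,0,1],
    [0,0,0,0,0,0,1],
    [0,0,0,0,0,0,1],
    [0,0,0,0,0,0,1],
  ],
)

```text
time: 11.23
position: [567.6, -230.5, 170.8]
tool_rot: [-0.049, 3.141, -0.0]
wrist_force: [-0.3, 0.1, 0.1]
grip_width: 85.7
```

```bash
python3 - <<'E'
from h import *
from plant import vision
import cv2
plan([567,-230.5,350],np.pi/2+.031)
p=vision.get_image("side"); cv2.imwrite("pics/s6.png",cv2.resize(p["pixels"][180:410,270:470,::-1],None,fx=2.6,fy=2.6))
E
```

```text
t 11.23 pos [ 567.6 -230.5  170.8] grip 85.7 F [-0.3  0.1  0.1] j6 -2.17
toolx [-1.    -0.031 -0.   ] tooly [-0.031  1.    -0.   ] toolz [ 0. -0. -1.]
turn [-0.  0.  0.]
shift in current tool axes [   0.6    0.  -179.2]  after turn [ 6.000e-01  1.000e-01 -1.792e+02]
```

View pics/s6.png

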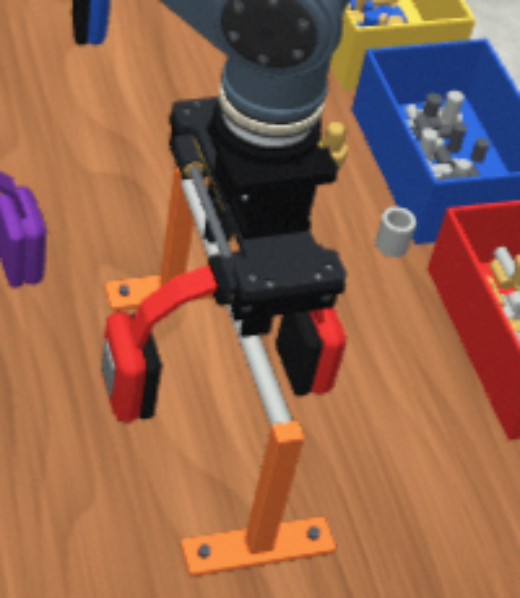

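The fingers are open on both sides and the pair sits on the bar. I'm withdrawing straight up.

>>> jog_arm(
  moves=[
    [0,0,0,0,0,-3,1],
    [0,0,0,0,0,-6,1],
    [0,0,0,0,0,-12,1],
    [0,0,0,0,0,-20,1],
    [0,0,0,0,0,-25,1],
    [0,0,0,0,0,-25,1],
    [0,0,0,0,0,-25,1],
    [0,0,0,0,0,-25,1],
    [0,0,0,0,0,-20,1],
    [0,0,0,0,0,-10,1],
    [0,0,0,0,0,0,1],
    [0,0,0,0,0,0,1],
    [0,0,0,0,0,0,1],
    [0,0,0,0,0,0,1],
  ],
)

```text
time: 12.45
position: [566.7, -230.0, 339.8]
tool_rot: [0.049, -3.138, -0.003]
wrist_force: [-0.4, 0.5, -0.4]
grip_width: 87.1
```

```bash
python3 - <<'E'
from h import *
from fit import *
from plant import vision,finder
import cv2,pickle
o,R=st(); print(o["time"],o["wrist_force"].round(1))
d0=pickle.load(open("d0.pkl","rb")); vs=[];vb=[]
for n,k in(("scene",2),("side",0)):
    p=vision.get_image(n)
    cv2.imwrite(f"pics/{n}7.png",p["pixels"][:,:,::-1])
    r=finder.masks_of("red_defenders",p); print(n,[(round(x["p"],2),x["bbox"]) for x in r]); vs.append((p,r[0]["mask"].astype(float)))
    b=finder.masks_of("blue_defenders",p); print([(round(x["p"],2),x["bbox"]) for x in b],"start",d0[n]["m_blue_defenders"][k]["bbox"])
P=[q+[0,0,41] for q in defenders2(16,143)]
for v in(vs,vs[:1],vs[1:]): print(fit(P,[567,-230,.03],v))
E
```

```text
12.45 [-0.4  0.5 -0.4]
scene [(0.74, [132.2, 240.4, 167.6, 330.5])]
[(0.89, [213.1, 176.4, 245.2, 249.1]), (0.76, [348.0, 207.2, 379.7, 281.6]), (0.63, [348.0, 140.7, 420.0, 192.6])] start [347.6, 211.5, 377.5, 283.9]
side [(0.66, [307.0, 277.2, 401.6, 342.0])]
[(0.8, [206.2, 239.1, 289.1, 301.0]), (0.73, [246.5, 149.7, 312.4, 199.0]), (0.63, [175.8, 126.5, 213.7, 194.4])] start [245.3, 147.5, 311.9, 199.5]
(array([ 5.66611462e+02, -2.30552741e+02,  1.38937983e-04]), np.float64(0.2689478398078259))
(array([ 5.67777459e+02, -2.31980656e+02,  3.31230148e-02]), np.float64(0.09770842169546168))
(array([ 5.66246102e+02, -2.29492404e+02,  1.35002031e-02]), np.float64(0.1487557755001523))
```

View pics/scene7.png

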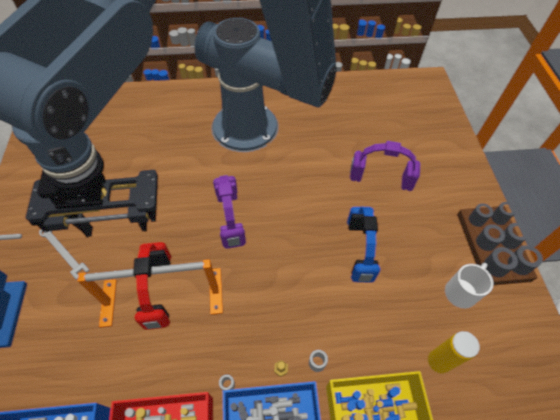

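View pics/side7.png

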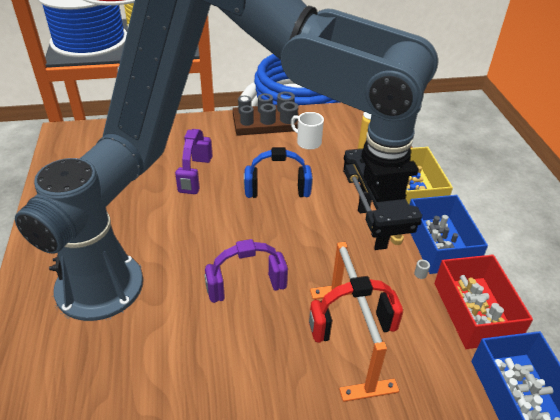

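The red pair hangs on the middle of the bar, with its pad at (152,268) in scene and (361,287) in side. It is square and upright, one cup on each side. The blue pair is unmoved and the gripper is clear.

```bash
python3 -c "
from plant import finish_job
print(finish_job())"
```

```text
the job is handed in; nothing more can be done
None
```

The red ear defenders are hanging on the middle of the steel bar, released, and the job is handed in at about 12.6 s. I gripped them by the black pad (34 mm measured at the grip) and lifted them clear. I then turned them square to the bar and lowered them in small steps until the wrist force rose from about −3 N to about +6.6 N. After that I eased off, opened the gripper and withdrew straight up.

**Red pair:** The fit to both final pictures puts it at x 566.6, y −230.6 mm, against the stand's middle at 566.9, −230.7. It is upright, with one cup on each side of the bar. The fits for its turn disagreed slightly (0.000, 0.014 and 0.033 rad, against 0.031 for the stand), but all are well inside the 0.3 rad limit.

**Blue pair:** It stands upright at the same pixels as at the start. Its detected outline shifted by up to about 4 pixels in one edge, which I take as detector noise, since the pictures show it unmoved.

**Gripper:** It was open and clear of everything, about 170 mm above the hanging position, with no force on the wrist.

**Disagreement along the way:** The first outline fits of the red pair from the two fixed cameras differed by about 10 mm in y. A wrist-camera view settled it before I gripped.

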